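# Tip only the croutons out of the divided dish

### The arm

A 7-joint arm with a two-finger parallel gripper is mounted at the origin on a cart in front of the work surface, level with it; the furniture and walls round the work are solid. World frame = base frame: x ahead of the robot, y to its left, z up, the work surface at z = 0. Lengths are in m, angles in rad, forces in N, time in s.
With the tool pointing down it reaches from about 0.4 to 0.85 m from the base axis. Payload 6.9 kg.
Tool frame: the origin (TCP) lies midway between the tips of the shut fingers; the grasp point (between the pads) lies behind it (ctrl.pinch_z is the z of the grasp point in the tool frame, in m); z points along the fingers, y is the line along which they close (so a half turn about z gives the same grasp; the last joint's range is limited). The gripper opens to 85 mm and grips with 20 to 120 N. Pads are 22 mm wide; open, the fingers measure 114 mm over their backs; the gripper's body (76 mm by 85 mm) begins 54 mm behind the grasp point. The pads swing forward as they close: fully open they stand 13 mm farther back than shut.
Start: joints at [1.208, 0.507, -0.238, 1.5, 0.126, 1.149, -0.155], TCP at [0.282, -0.558, 0.231] pointing down, gripper open.
Joint ranges: [-3.08, 3.08], [-0.24, 2.05], [-1.43, 1.35], [0, 2.5], [-1.52, 4.66], [0.17, 1.96], [-2.89, 2.89]. Speed limits (rad/s): [2.39, 2.39, 3.14, 3.14, 3.14, 3.14, 3.14].

### API

Orientations are given as a unit quaternion [w, x, y, z].
In Python, from station import ctrl, get_state, vision, ticket, models gives the robot as it stands. Calls block until the motion is done:
- ctrl.movep(position, orientation): joint-space move of the TCP to a pose.
- ctrl.movel(position, frame=None, max_speed=0.15): straight line of the TCP; frame=None keeps the orientation; max_speed is the mean speed in m/s.
- ctrl.set_joints(angles): joint-space move.
- ctrl.ungrasp() and ctrl.close_gripper(force=None): open the fingers fully, or close them until they stop; force is the grip in N (None keeps the last).
- ctrl.pause(seconds).
- ctrl.ik(position, orientation): joint angles nearest the present ones, or None.
- get_state(): the state.
- vision.grab_frame(name): name is "scene" or "top" or "wrist"; returns (picture, depth): 400x640x3 uint8, blue, green, red; 400x640 float32, m along the optical axis (not along the pixel's ray), 0 where there is no reading.
- vision.camera_info(name): a dict with "mtx" (3x3 intrinsics, pixels), "R" (3x3) and "t" (3): a world point X has camera coordinates R X + t; the wrist camera has in their place "hand_eye" (4x4, takes a point from camera to tool coordinates, whose origin is the TCP and whose axes are the flange's). Camera axes: x right, y down, z forward; pixel columns grow to the right and rows downward; lengths in m; the calibration is good to about 2 mm. A picture is of the moment at which its call begins: read the wrist's pose just before it. camera_info takes no time and is no camera call.
A pose or a line that the arm cannot do raises ctrl.Unreachable and nothing moves.
- ticket.close_job(): hands the job in; it is judged then, once.
Trained networks look in the newest picture that a camera, given by its name, has taken for a name from the list of things; names that differ only in an ending like _2 or _b are one class to them, and where a whole thing is asked for, a point or a joint stands for the part that bears it (a point fixed in the world has none). Each returns a list of dicts, best first, with "p" (0 to 1); they miss things now and then, are a little off and sometimes report something else, mostly with a low value. They report only what shows in the picture. A call takes as long as a camera call. They do not tell look-alikes from the thing itself.
- models.recognise(camera, target): "point" ([column, row] in pixels, amid what is visible of it).
- models.masks_of(camera, target): "mask" (400x640 bool, what is visible of it) and "point" ([column, row] in pixels, amid what is visible of it).
The state is a dict: "time": time; "qpos": joint angles; "qd": joint speeds; "tau": joint torques, N m; "tcp_pos": TCP position; "eef_rot": TCP orientation; "contact_force": force on the tool from outside, world axes, zero at the start; "wrist_torque": the same for the moment, N m; "width": finger opening in m; "gripper_force": force on a finger pad.
Only numpy, scipy, OpenCV 4.12 (cv2) and the standard library are available. Lean on these libraries where they do the work, as an engineer would, in place of code of your own. Each camera call takes 0.05 s, during which the arm holds its last target. There are 200 camera calls.

### The job

The round divided dish sits on a tipping stand beside the steel bowl. Swivel the dish on the level stand until its crouton side faces the bowl, then push the stand's lever over so that all three croutons pour into the bowl while both quail egg halves stay in their own side of the dish; finally let the dish come back level and leave it there. Leave the bowl standing where it is, drop nothing on the worktop, and do not disturb the ramekin, the bell or the cup.

Things in the scene. Friction and masses are not known exactly. Their poses are not given: they have to be found in the camera images.
- stand: Fixed steel tipping stand, foot 200 x 150 x 12 mm. Origin on the worktop, straight below the middle of the dish. Its +y points at the bowl: the dish tips towards +y. Its pivot axis runs along its x at y = +60 mm, 110 mm above the worktop, between two cheeks (x = -78 and +78 mm).
- cradle (a joint): Tilt in rad of the cradle (118 mm square plate, top 113 mm above the worktop) under the dish: 0 = level (start), stop at 1.4 = tipped towards the bowl. About 0.4 N m tips it; damped, it falls back level by itself in 1 to 2 s once the lever is let go. At 1.1 to 1.35 the lower side's contents slide out; tilt at 1 rad/s or less.
- cradle_mid (a point): Middle of the cradle plate's top, under the dish. Fixed to the cradle: axes as the stand's when level, tips with it.
- lever_knob (a point): Centre of the black ball knob, 28 mm across, on the cradle's lever (10 mm bar) at the stand's -x side. Pushed towards the stand's +y it swings over about the pivot axis and tips the cradle: at tilt t it lies at x = -118, y = 60 + 112 sin(t - 0.697), z = 110 + 112 cos(t - 0.697) mm in the stand's frame.
- dish: Dark stoneware round dish, 168 mm across its flared rim, loose but clipped by its foot to the cradle, so that it only swivels about its own z (either way, endlessly; it stays where left). Origin: centre of its underside; inner floor at z = 19 mm, rim z = 40 mm. A divider stands along its y, top z = 59 mm. Croutons lie on its +x side, egg halves on its -x side.
- post_a (a point): One of two upright finger posts, 14 mm thick, at the ends of the dish's divider (dish y = +62 mm); the point is 11 mm below its top (dish z = 79 mm), clear above the rim and above the low cheek wall at its foot (52 mm wide, top z = 45 mm). Pushing a post sideways with about 1 N swivels the dish.
- post_b (a point): The other finger post, at dish y = -62 mm; the same.
- crouton_side (a point): Point at the rim in the middle of the crouton side (dish frame x = +80, z = +36 mm). If the dish's +x is within about 15 degrees of the stand's +y when tipped, only the croutons come out.
- steel_bowl: Steel mixing bowl, 208 mm across the rim, 82 mm high, standing loose on the worktop at the stand's +y side, already where the dish pours. Origin: centre of its underside.
- ramekin: Dark ramekin, 69 mm across, 34 mm high; bystander. Origin under its centre.
- order_bell: Counter bell, 81 mm across, 57 mm high; bystander. Origin under its centre.
- espresso_cup: White cup, 60 x 87 x 50 mm; bystander. Origin under its centre.
- crouton_1: Toasted bread crouton, an 18 mm cube. Origin at its centre.
- crouton_2: Toasted bread crouton, an 18 mm cube. Origin at its centre.
- crouton_3: Toasted bread crouton, an 18 mm cube. Origin at its centre.
- egg_1: Half of a peeled quail egg, a white dome 27 mm across and 12 mm high, lying cut side down. Origin in its middle, 6 mm above the cut face.
- egg_2: Half of a peeled quail egg, a white dome 27 mm across and 12 mm high, lying cut side down. Origin in its middle, 6 mm above the cut face.
Mind the look-alikes: they are no part of the job. What is shaped like the dish but orange is not meant.

How it is judged:
By the outcome, as a careful person would: the job done as asked, in the order asked, and still so for the second after the job is handed in, with the robot touching nothing.
It also fails if it takes over 66 s, if anything falls off the work surface, if the arm or the gripper's body presses on something with over 40 N, if the wrist force passes 120 N, or if a joint passes its speed limit or range.

## Working session

There is one attempt and no reset: what is moved stays moved. The work goes in short steps, each a Python script; the robot and the scene stay as the last script left them, time stands still between calls to the robot, and variables do not carry over. Pictures are saved under pics/ and viewed, at most 10 in all, crops included, and the job is handed in when it is done.

```bash
mkdir -p pics; ls; cat > h.py <<'E'
import numpy as np, cv2
from station import ctrl, get_state, vision, ticket, models
def cloud(name, depth):
    c=vision.camera_info(name); K=np.array(c["mtx"]); R=np.array(c["R"]); t=np.array(c["t"])
    v,u=np.indices(depth.shape)
    P=np.stack([(u-K[0,2])/K[0,0]*depth,(v-K[1,2])/K[1,1]*depth,depth],-1)
    return (P-t)@R
def proj(name,X):
    c=vision.camera_info(name); p=np.array(c["mtx"])@(np.array(c["R"])@np.array(X)+np.array(c["t"])); return p[:2]/p[2]
E
python3 - <<'E'
from h import *
ims=[]
for n in ("scene","top"):
    im,d=vision.grab_frame(n); cv2.imwrite(f"pics/{n}0.png",im); np.save(f"{n}.npy",d)
    C=cloud(n,d)
    for t in ("stand","lever_knob","dish","post_a","steel_bowl","crouton_1","egg_1","ramekin","order_bell","espresso_cup"):
        for r in models.masks_of(n,t)[:4]:
            m=r["mask"]&(d>0); print(n,t,round(r["p"],2),np.round(r["point"]),m.sum(),np.round(np.median(C[m],0),3) if m.any() else "", np.round(np.percentile(C[m],[3,97],axis=0),3).tolist() if m.any() else "")
s=get_state(); print(s["time"],s["eef_rot"],s["tcp_pos"],ctrl.pinch_z)
E
```

```text
pics
scene stand 0.83 [341. 233.] 2217 [ 0.545 -0.193  0.013] [[0.462, -0.259, 0.006], [0.665, -0.116, 0.189]]
scene lever_knob 0.72 [338. 217.] 344 [ 0.527 -0.189  0.115] [[0.452, -0.232, 0.107], [0.599, -0.12, 0.206]]
scene dish 0.68 [342. 200.] 1155 [ 0.594 -0.177  0.146] [[0.515, -0.243, 0.128], [0.655, -0.1, 0.181]]
scene dish 0.65 [267. 240.] 1380 [ 0.376 -0.015  0.028] [[0.305, -0.087, 0.015], [0.441, 0.05, 0.062]]
scene post_a 0.94 [345. 199.] 1288 [ 0.594 -0.177  0.145] [[0.512, -0.242, 0.111], [0.664, -0.095, 0.184]]
scene post_a 0.89 [266. 242.] 1491 [ 0.377 -0.014  0.028] [[0.301, -0.087, 0.002], [0.446, 0.055, 0.065]]
scene steel_bowl 0.97 [297. 195.] 1594 [0.636 0.063 0.047] [[0.51, -0.044, 0.002], [0.698, 0.115, 0.084]]
scene steel_bowl 0.41 [344. 198.] 1136 [ 0.595 -0.177  0.146] [[0.515, -0.24, 0.128], [0.654, -0.1, 0.18]]
scene egg_1 0.68 [344. 234.] 2301 [ 0.544 -0.196  0.013] [[0.462, -0.261, 0.005], [0.663, -0.116, 0.177]]
scene ramekin 0.61 [267. 173.] 192 [0.673 0.268 0.024] [[0.642, 0.238, 0.01], [0.707, 0.303, 0.034]]
scene order_bell 0.5 [401. 276.] 125 [ 0.
[... 1582 characters left out ...]
0.51, -0.246, 0.128], [0.655, -0.101, 0.174]]
top order_bell 0.93 [427. 193.] 528 [ 0.558 -0.411  0.032] [[0.526, -0.453, -0.0], [0.597, -0.382, 0.051]]
top order_bell 0.49 [349. 174.] 56 [ 0.595 -0.146  0.142] [[0.586, -0.158, 0.135], [0.605, -0.137, 0.148]]
top espresso_cup 0.9 [423. 242.] 333 [ 0.403 -0.39   0.024] [[0.379, -0.425, 0.013], [0.429, -0.358, 0.052]]
top espresso_cup 0.46 [353. 217.] 137 [ 0.466 -0.167  0.196] [[0.452, -0.186, 0.021], [0.491, -0.105, 0.212]]
top espresso_cup 0.28 [357. 178.] 2340 [ 0.584 -0.17   0.142] [[0.51, -0.246, 0.127], [0.656, -0.101, 0.173]]
1.1 [1.51436805e-05 9.72656142e-01 2.32249926e-01 1.75278233e-06] [ 0.28236852 -0.55758585  0.23130048] -0.0187
```

View pics/top0.png

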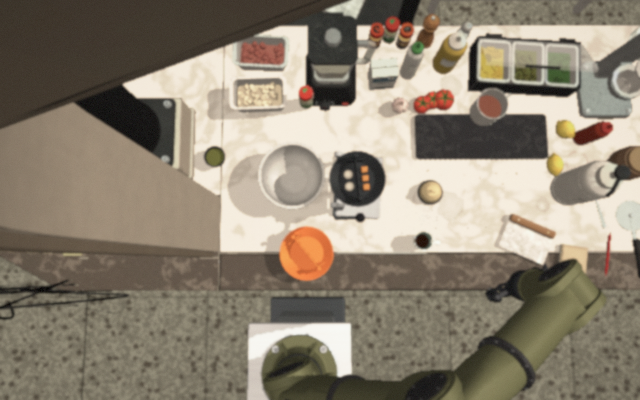

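View pics/scene0.png

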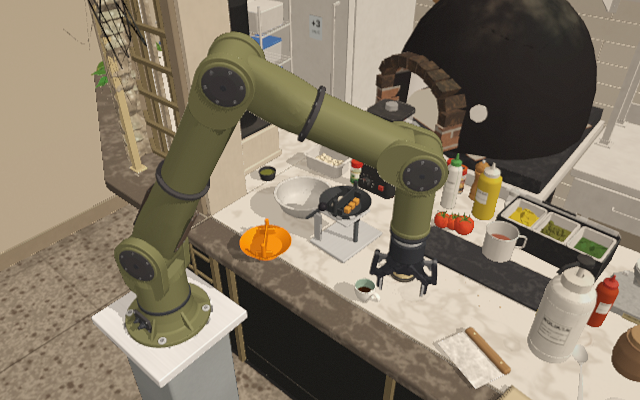

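The scene shows the dark dish on the stand at top (360,180) and scene (345,200). The orange look-alike is at top (305,252) and scene (266,242). The black knob is at top (337,212), and the bowl at top (292,175). I choose the dark dish on the stand. The croutons (365,178) face away from the bowl and the eggs (348,178) face it. Next I'll get the geometry and one crop.

```bash
python3 - <<'E'
from h import *
im=cv2.imread("pics/top0.png"); 
cv2.imwrite("pics/crop.png",cv2.resize(im[130:235,250:410],None,fx=5,fy=5,interpolation=cv2.INTER_CUBIC))
for n in ("top","scene"):
    d=np.load(n+".npy"); C=cloud(n,d); 
    box=(d>0)&(C[...,0]>.42)&(C[...,0]<.72)&(C[...,1]>-.30)&(C[...,1]<-.03)
    rim=box&(abs(C[...,2]-.153)<.006)
    P=C[rim][:,:2]; A=np.c_[2*P,np.ones(len(P))]
    P=P[np.linalg.norm(P-[.583,-.174],axis=1)>.065];A=np.c_[2*P,np.ones(len(P))]
    if len(P)>5: s=np.linalg.lstsq(A,(P**2).sum(1),rcond=None)[0]; print(n,"rim",len(P),s[:2],np.sqrt(s[2]+s[:2]@s[:2]))
    hi=box&(C[...,2]>.18)
    k,l=cv2.connectedComponents(hi.astype(np.uint8))
    for i in range(1,k):
        Q=C[l==i]; print(n,"hi",len(Q),Q.mean(0).round(3),Q.max(0).round(3))
    foot=box&(abs(C[...,2]-.012)<.004)
    Q=C[foot]; r=cv2.minAreaRect(Q[:,:2].astype(np.float32)); print(n,"foot",len(Q),r)
    m=(d>0)&(C[...,2]>.07)&(C[...,2]<.09)&(abs(C[...,0]-.61)<.13)&(abs(C[...,1]-.02)<.13)&(C[...,1]>-.085)
    P=C[m][:,:2];A=np.c_[2*P,np.ones(len(P))]; s=np.linalg.lstsq(A,(P**2).sum(1),rcond=None)[0]; print(n,"bowl",len(P),s[:2],np.sqrt(s[2]+s[:2]@s[:2]))
E
```

```text
top rim 601 [ 0.57939814 -0.1721578 ] 0.07809146666106569
top hi 24 [ 0.642 -0.166  0.19 ] [ 0.649 -0.161  0.197]
top hi 21 [ 0.519 -0.179  0.192] [ 0.524 -0.173  0.196]
top hi 84 [ 0.462 -0.174  0.204] [ 0.475 -0.157  0.216]
top foot 515 ((0.5687435865402222, -0.16276268661022186), (0.26810163259506226, 0.29674097895622253), 88.86380004882812)
top bowl 750 [0.60417404 0.02318435] 0.09835405668069924
scene rim 280 [ 0.57551168 -0.17465708] 0.08049524839709733
scene hi 19 [ 0.641 -0.17   0.187] [ 0.647 -0.161  0.192]
scene hi 21 [ 0.517 -0.184  0.188] [ 0.523 -0.176  0.196]
scene hi 70 [ 0.458 -0.183  0.201] [ 0.472 -0.161  0.214]
scene foot 1343 ((0.5772385597229004, -0.14883248507976532), (0.23139876127243042, 0.21500107645988464), 84.5525894165039)
scene bowl 403 [0.6028234  0.02002371] 0.09790846267264036
```

View pics/crop.png

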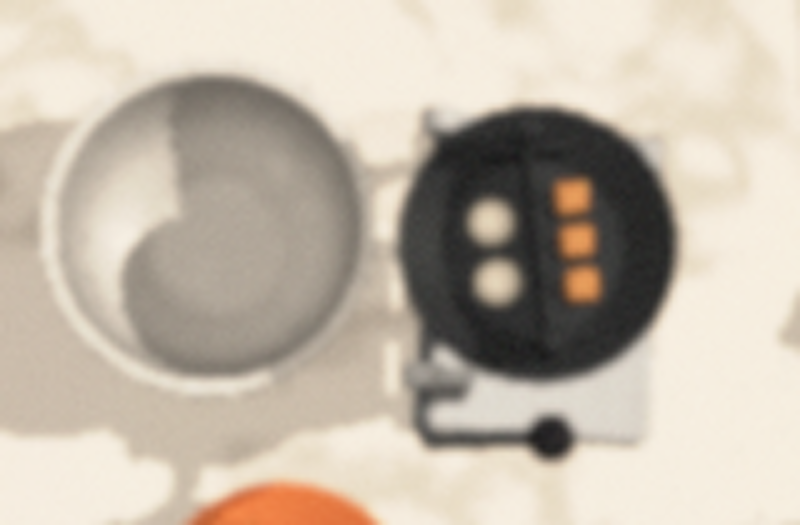

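The crop confirms the choice: dark dish, eggs at crop (490,250) on the bowl side, croutons at (578,240) away from it, knob at (550,437). Stand yaw is about -6° and the dish needs about +168° of swivel. I'll hover at the start of the arc by the far post and check IK.

```bash
cat >> h.py <<'E'
C0=np.array([.580,-.173]); YAW=np.radians(-6.)
def q(a): return [0,np.cos(a/2),np.sin(a/2),0]
def arc(th,z,r=.062): return [C0[0]+r*np.cos(th),C0[1]+r*np.sin(th),z]
E
python3 - <<'E'
from h import *
D=np.radians
for a in (76,-104):
    for k in (0,40,84,126,170):
        j=ctrl.ik(arc(D(-17+k),.172),q(D(a+k))); print(a,k,None if j is None else np.round(j,2))
j=ctrl.ik([.459,-.21,.18],q(D(84))); print(j)
j=ctrl.ik([.459,-.21,.18],q(D(-96))); print(j)
E
```

```text
76 0 [ 0.53  0.65 -0.49  1.46  0.32  1.11 -0.27]
76 40 [ 0.57  0.66 -0.68  1.5   0.44  1.14  0.26]
76 84 [ 0.65  0.66 -0.86  1.61  0.54  1.13  0.87]
76 126 [ 0.76  0.64 -1.    1.73  0.59  1.12  1.53]
76 170 [ 0.94  0.69 -1.23  1.79  0.71  1.18  2.21]
-104 0 [-0.28  0.88  1.15  1.47 -0.81  1.32 -2.45]
-104 40 [ 0.15  0.6   0.08  1.5  -0.05  1.04 -2.45]
-104 84 [ 0.24  0.54 -0.14  1.61  0.09  1.   -1.85]
-104 126 [ 0.41  0.49 -0.39  1.73  0.22  0.96 -1.25]
-104 170 [ 0.58  0.47 -0.54  1.8   0.29  0.95 -0.5 ]
[ 0.78450659  0.41169147 -0.5731466   1.88497676  0.27547965  0.92357512
 -0.02316901]
[ 0.23771633  0.37817962  0.19974683  1.891766   -0.09514284  0.88071451
 -2.76195191]
```

```bash
python3 - <<'E'
from h import *
D=np.radians
t0=-20
ctrl.close_gripper()
ctrl.movep(arc(D(t0),.27),q(D(t0+90)))
ctrl.movel(arc(D(t0),.172),max_speed=.12)
print(get_state()["time"],get_state()["contact_force"])
for th in (-10,10,30):
    ctrl.movel(arc(D(th),.172),q(D(th+90)),max_speed=.045)
    s=get_state(); print(th,s["time"],np.round(s["contact_force"],1),np.round(s["tcp_pos"],3))
im,d=vision.grab_frame("scene"); cv2.imwrite("pics/s1.png",cv2.resize(im[130:290,230:450],None,fx=3,fy=3))
im,d=vision.grab_frame("top"); cv2.imwrite("pics/t1.png",cv2.resize(im[130:235,250:410],None,fx=4,fy=4))
E
python3 -c "
import cv2;a=cv2.imread('pics/s1.png');b=cv2.imread('pics/t1.png');b=cv2.resize(b,(400,262));import numpy as np
a=cv2.resize(a,(400,291));cv2.imwrite('pics/v1.png',np.vstack([a,b]))"
```

```text
4.6833 [ 0.47553506  0.27368762 -0.05923433]
-10 5.075 [ 0.1 -0.3 -0.4] [ 0.641 -0.184  0.173]
10 5.7 [-0.7  0.6 -1. ] [ 0.641 -0.163  0.172]
30 6.325 [ 0.4 -0.2 -0.6] [ 0.634 -0.143  0.172]
```

View pics/v1.png

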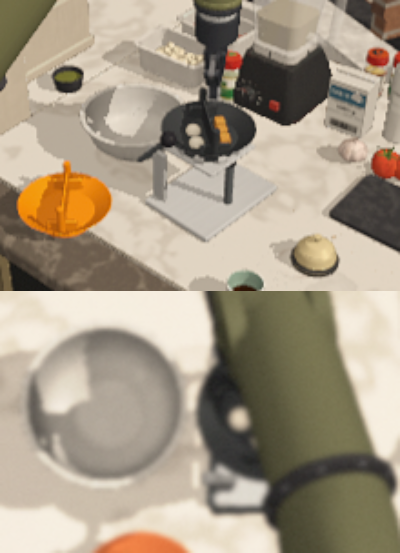

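The dish is following the pusher: the divider has turned and the contents are still in place. I'll continue the arc and then check the angle.

```bash
cat >> h.py <<'E'
def dish_angle(tag):
    out=[]
    for n in ("top","scene"):
        im,d=vision.grab_frame(n); C=cloud(n,d); cv2.imwrite(f"pics/{n}_{tag}.png",im)
        hi=(d>0)&(C[...,2]>.18)&(C[...,2]<.21)&(abs(np.hypot(C[...,0]-C0[0],C[...,1]-C0[1])-.062)<.014)
        k,l=cv2.connectedComponents(hi.astype(np.uint8))
        for i in range(1,k):
            m=C[l==i].mean(0); 
            if (l==i).sum()>4: print(n,"post",(l==i).sum(),m.round(3),np.degrees(np.arctan2(m[1]-C0[1],m[0]-C0[0])).round(1))
E
python3 - <<'E'
from h import *
D=np.radians
for th in (50,70,90,110,130,148):
    ctrl.movel(arc(D(th),.172),q(D(th+90)),max_speed=.045)
    s=get_state(); print(th,s["time"],np.round(s["contact_force"],1))
ctrl.movel(arc(D(143),.172),q(D(143+90)),max_speed=.05)
ctrl.movel(arc(D(143),.26),max_speed=.15)
ctrl.movep([.50,-.42,.30],q(D(200)))
dish_angle("b"); print(get_state()["time"])
b=cv2.imread("pics/top_b.png")[130:235,250:410]; a=cv2.imread("pics/scene_b.png")[160:265,270:430]
cv2.imwrite("pics/v2.png",cv2.resize(np.vstack([a,b]),None,fx=2.8,fy=2.8))
E
```

```text
50 7.05 [ 0.9 -0.2  0.2]
70 7.675 [ 0.3 -0.5 -0.4]
90 8.3 [ 0.3 -0.3  0.8]
110 8.925 [ 0.1  0.  -0.8]
130 9.55 [0.6 0.1 0.1]
148 10.1333 [ 0.1  0.  -0.5]
top post 21 [ 0.637 -0.192  0.191] -18.6
top post 21 [ 0.519 -0.157  0.191] 165.2
scene post 22 [ 0.635 -0.197  0.189] -23.1
scene post 21 [ 0.517 -0.16   0.187] 168.6
12.3333
```

View pics/v2.png

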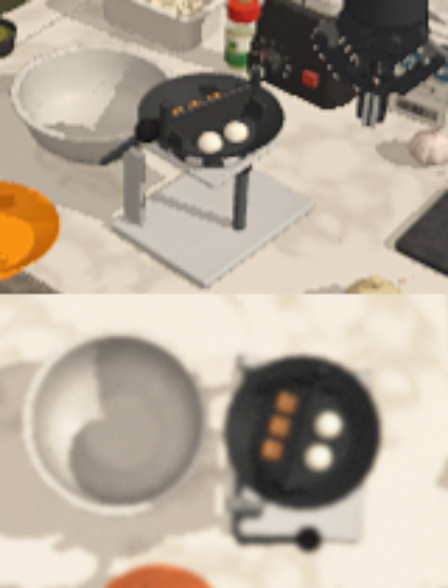

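The croutons (280,425 lower panel) now face the bowl. The dish is about 10° short, so I'll push another 10.5° and then recheck from a hover behind the knob.

```bash
cat >> h.py <<'E'
U=np.array([-np.sin(YAW),np.cos(YAW)]); V=np.array([np.cos(YAW),np.sin(YAW)])
def knobpush(t,gap,dz=-.014):  # TCP for pusher behind knob at tilt t
    y=.060+.112*np.sin(t-.697); z=.110+.112*np.cos(t-.697)
    p=C0+V*(-.121)+U*(y-.025-gap); return [p[0],p[1],z+dz]
E
python3 - <<'E'
from h import *
D=np.radians
ctrl.movep(arc(D(138),.27),q(D(138+90)))
ctrl.movel(arc(D(138),.172),max_speed=.15)
for th in (148,158.5):
    ctrl.movel(arc(D(th),.172),q(D(th+90)),max_speed=.04)
ctrl.movel(arc(D(150),.172),q(D(150+90)),max_speed=.05)
ctrl.movel(arc(D(150),.27),max_speed=.15)
p=knobpush(0,.03); print(p, knobpush(1.25,0))
ctrl.movep([p[0],p[1]-.05,.28],q(YAW+np.pi/2))
print(get_state()["time"])
dish_angle("c")
for n in ("top","scene"):
    im=cv2.imread(f"pics/{n}_c.png")
    for r in models.recognise(n,"lever_knob")[:2]: print(r)
E
```

```text
[np.float64(0.4526704118249644), np.float64(-0.22688066744917745), np.float64(0.18187839631391572)] [np.float64(0.46947045888248873), np.float64(-0.0670388968958018), np.float64(0.19130669415314133)]
18.0083
top post 22 [ 0.64  -0.182  0.191] -8.2
top post 20 [ 0.518 -0.168  0.19 ] 175.1
scene post 18 [ 0.638 -0.187  0.187] -13.2
scene post 23 [ 0.515 -0.171  0.189] 178.6
{'point': [356.0, 209.7], 'p': 0.73}
{'point': [344.8, 217.2], 'p': 0.7}
{'point': [338.4, 215.1], 'p': 0.62}
```

```bash
python3 - <<'E'
from h import *
ctrl.movel(knobpush(0,.025)[:2]+[.23],max_speed=.15)
ctrl.movel(knobpush(0,.025),max_speed=.1)
ctrl.movel(knobpush(0,.002),max_speed=.06)
for t in np.arange(.2,1.21,.2):
    ctrl.movel(knobpush(t,0),max_speed=.045)
    s=get_state(); print(round(t,2),s["time"],np.round(s["contact_force"],1))
ctrl.movel(knobpush(1.27,0),max_speed=.03)
ctrl.pause(1.0)
im,d=vision.grab_frame("scene"); cv2.imwrite("pics/d.png",cv2.resize(im[140:265,240:430],None,fx=3,fy=3))
s=get_state(); print(s["time"],np.round(s["contact_force"],1))
E
```

```text
0.2 20.7 [ 0.4 -3.9  0.5]
0.4 21.35 [ 0.5 -2.   0.9]
0.6 22.0 [-0.3 -2.3  0.2]
0.8 22.65 [-0.3 -1.2 -0.2]
1.0 23.3 [-0.9 -1.1  0.4]
1.2 23.95 [ 0.1 -0.5 -0.3]
25.4083 [ 0.2 -0.2 -0.4]
```

View pics/d.png

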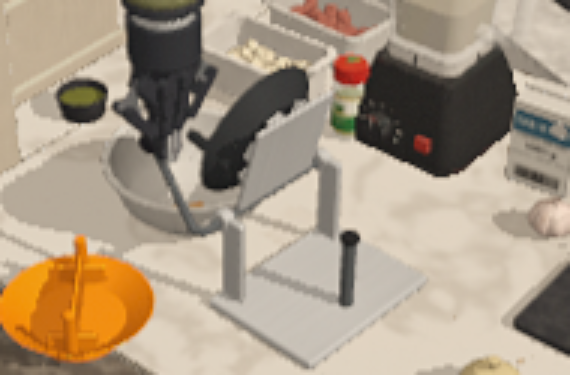

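The dish is tipped with the lever at (180,190), and one crouton is visible in the bowl at (196,203). I'll check from the top for the others.

```bash
python3 - <<'E'
from h import *
im,d=vision.grab_frame("top"); cv2.imwrite("pics/e.png",cv2.resize(im[130:235,250:410],None,fx=4,fy=4))
for r in models.recognise("top","crouton_1"): print(r)
E
```

```text
(no output)
```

View pics/e.png

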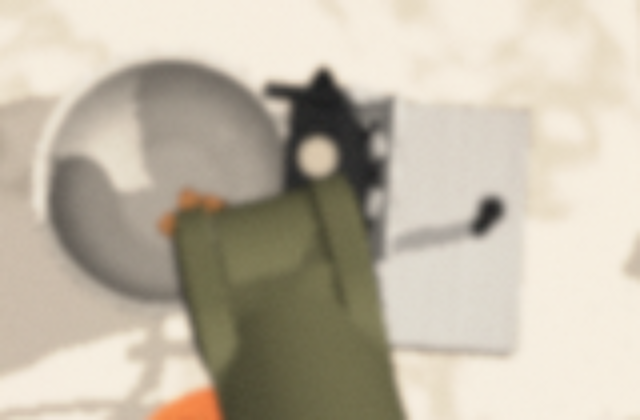

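Two or three croutons are in the bowl at (190,210), and one egg is visible resting against the divider at (318,157). I'll ease the lever back, then retreat and check.

```bash
python3 - <<'E'
from h import *
for t in (1.0,.75,.5,.25,0):
    ctrl.movel(knobpush(t,0),max_speed=.05)
ctrl.movel(knobpush(0,.03),max_speed=.08)
ctrl.pause(1.)
p=knobpush(0,.03)
ctrl.movel([p[0],p[1]-.02,.30],max_speed=.15)
ctrl.movep([.45,-.42,.32],q(YAW+np.pi/2))
dish_angle("f")
for n in ("top","scene"):
    for t in ("crouton_1","egg_1"):
        print(n,t,[(np.round(r["point"]),round(r["p"],2)) for r in models.recognise(n,t)])
a=cv2.imread("pics/scene_f.png")[150:300,230:430]; b=cv2.imread("pics/top_f.png")[120:250,250:450]
cv2.imwrite("pics/g.png",cv2.resize(np.vstack([b,a]),None,fx=2.1*1.02,fy=2.1,interpolation=cv2.INTER_CUBIC)[:600])
s=get_state(); print(s["time"])
E
```

```text
top post 22 [ 0.642 -0.176  0.19 ] -2.8
top post 19 [ 0.519 -0.165  0.191] 172.4
scene post 17 [ 0.641 -0.18   0.188] -6.5
scene post 20 [ 0.518 -0.168  0.188] 175.6
top crouton_1 []
top egg_1 [(array([351., 208.]), 0.71), (array([360., 186.]), 0.58), (array([363., 175.]), 0.4)]
scene crouton_1 [(array([345., 197.]), 0.24)]
scene egg_1 [(array([346., 208.]), 0.61), (array([350., 202.]), 0.6), (array([301., 196.]), 0.35)]
32.6
```

View pics/g.png

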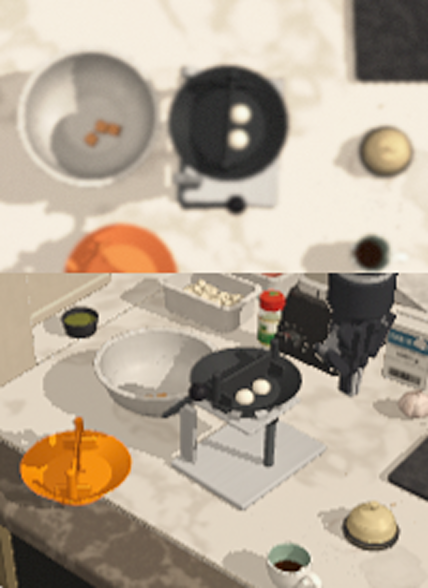

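The dish is level, both eggs are on their own side (240,125), the crouton side is empty, and the croutons lie in the bowl at (103,132). One zoom to count them.

```bash
python3 - <<'E'
import cv2
im=cv2.imread("pics/top_f.png"); cv2.imwrite("pics/k.png",cv2.resize(im[160:205,265:325],None,fx=8,fy=8,interpolation=cv2.INTER_CUBIC))
E
```

```text
(no output)
```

View pics/k.png

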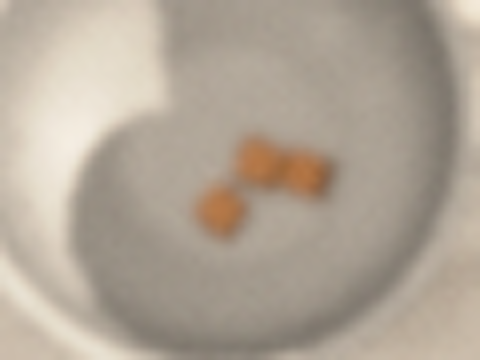

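All three croutons are in the bowl, at (260,162), (308,175) and (220,212).

```bash
python3 -c "
from station import ticket; print(ticket.close_job())"
```

```text
the job is handed in; nothing more can be done
None
```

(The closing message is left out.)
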